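# Two laundry-machine repair kits

### The job

Make up two repair kits from the spare parts on the table. Dryer kit, in the blue tray: lay the black drum roller flat in one bay with the white pulley flat and centred on top of it, and set the black knob on its back in the other bay. Washer kit, in the yellow tray: stand the levelling foot in one bay and the blue-collared hose coupling in the other, both upright; leave the white knob and the red-collared coupling where they are.

Things in the scene. Friction and masses are not known exactly. Their poses are not given: they have to be found in the camera images.
- blue_tray: Blue painted kit tray, fixed, 100 x 190 mm, low: floor 4 mm thick, a bare aluminium lip all round rising to 8 mm above the table, lip 3 mm thick. A 3 mm aluminium divider of the same height across the middle makes two equal bays, inner size 94 mm (along x) by 92 mm (along y), centred at y = +47.5 and -47.5 mm. Origin: centre of its underside, on the table; x is its short side, y its long side, z up.
- yellow_tray: Yellow painted kit tray, fixed, same shape, size and axes as the blue tray.
- drum_roller: Dryer drum roller lying flat: a solid black rubber wheel, diameter 60 mm, 26 mm high, flat faces, with a white hub disc of 38 mm diameter on top. About 0.12 kg. Origin: centre of its underside, z up along its axle.
- idler_pulley: Small white plastic belt pulley lying flat, groove round its rim, diameter 46 mm, 18 mm high, flat faces, steel bearing in the middle. About 0.04 kg. Origin: centre of its underside, z up along its axle.
- black_knob: Black timer knob lying on its flat back, white pointer mark: round skirt of diameter 44 mm, 12 mm high, with an upright grip bar across it, 40 mm long (along x), 12 mm wide (along y), from 12 to 28 mm above the underside. About 0.04 kg. Origin: centre of its underside, z up.
- white_knob: White timer knob with a red pointer mark, not wanted in either kit; otherwise the same as the black knob: round skirt of diameter 44 mm, 12 mm high, with an upright grip bar across it, 40 mm long (along x), 12 mm wide (along y), from 12 to 28 mm above the underside. About 0.04 kg. Origin: centre of its underside, z up.
- levelling_foot: Machine levelling foot standing upright: black rubber foot of diameter 44 mm, 12 mm high, a dark nut of diameter 22 mm from 12 to 20 mm, then a bare steel stud of diameter 12 mm from 20 to 60 mm above the underside. About 0.12 kg. Origin: centre of its underside, z up along the stud.
- blue_coupling: Hose coupling standing upright: blue collar at the bottom, diameter 40 mm, 14 mm high, then a brass spigot of diameter 18 mm from 14 to 55 mm above the underside. About 0.10 kg. Origin: centre of its underside, z up along the spigot.
- red_coupling: Hose coupling standing upright, not wanted in either kit: red collar at the bottom, diameter 40 mm, 14 mm high, then a brass spigot of diameter 18 mm from 14 to 55 mm above the underside. About 0.10 kg. Origin: centre of its underside, z up along the spigot.

How it is judged:
At the end, for the whole second after the job is handed in: Blue tray: roller and black knob flat, one per bay, pulley flat on the roller, centred within 12 mm. Yellow tray: foot and blue coupling upright, one per bay. All within 3 mm of height, 0.1 rad of upright, at rest; white knob and red coupling moved under 30 mm (((x of drum_roller in the frame of blue_tray between -0.045 and 0.045 m and y of drum_roller in the frame of blue_tray between 0.005 and 0.09 m and z of drum_roller in the frame of blue_tray between 0.001 and 0.007 m and angle between each of drum_roller, black_knob's own z axis and vertical below 0.1 rad and x of black_knob in the frame of blue_tray between -0.045 and 0.045 m and y of black_knob in the frame of blue_tray between -0.09 and -0.005 m and z of black_knob in the frame of blue_tray between 0.001 and 0.007 m) or (x of drum_roller in the frame of blue_tray between -0.045 and 0.045 m and y of drum_roller in the frame of blue_tray between -0.09 and -0.005 m and z of drum_roller in the frame of blue_tray between 0.001 and 0.007 m and angle between each of drum_roller, black_knob's own z axis and vertical below 0.1 rad and x of black_knob in the frame of blue_tray between -0.045 and 0.045 m and y of black_knob in the frame of blue_tray between 0.005 and 0.09 m and z of black_knob in the frame of blue_tray between 0.001 and 0.007 m)) and ((x of levelling_foot in the frame of yellow_tray between -0.045 and 0.045 m and y of levelling_foot in the frame of yellow_tray between 0.005 and 0.09 m and z of levelling_foot in the frame of yellow_tray between 0.001 and 0.007 m and angle between each of levelling_foot, blue_coupling's own z axis and vertical below 0.1 rad and x of blue_coupling in the frame of yellow_tray between -0.045 and 0.045 m and y of blue_coupling in the frame of yellow_tray between -0.09 and -0.005 m and z of blue_coupling in the frame of yellow_tray between 0.001 and 0.007 m) or (x of levelling_foot in the frame of yellow_tray between -0.045 and 0.045 m and y of levelling_foot in the frame of yellow_tray between -0.09 and -0.005 m and z of levelling_foot in the frame of yellow_tray between 0.001 and 0.007 m and angle between each of levelling_foot, blue_coupling's own z axis and vertical below 0.1 rad and x of blue_coupling in the frame of yellow_tray between -0.045 and 0.045 m and y of blue_coupling in the frame of yellow_tray between 0.005 and 0.09 m and z of blue_coupling in the frame of yellow_tray between 0.001 and 0.007 m)) and horizontal distance between idler_pulley and drum_roller below 0.012 m and z of idler_pulley in the frame of blue_tray between 0.027 and 0.034 m and angle between idler_pulley's own z axis and vertical below 0.1 rad and linear speed of each of drum_roller, idler_pulley, black_knob, levelling_foot, blue_coupling below 0.01 m/s and distance of each of white_knob, red_coupling from where it was at the start of the episode below 0.03 m); the robot touches nothing.
It fails at once if a part that is not wanted (white knob or red coupling) is moved by more than 30 mm (distance of any of white_knob, red_coupling from where it was at the start of the episode above 0.03 m).
It also fails if it takes over 106 s, if anything falls off the work surface, if the arm or the gripper's body presses on something with over 40 N, if the wrist force passes 120 N, or if a joint passes its speed limit or range.

### The arm

A 7-joint arm with a two-finger parallel gripper is mounted at the origin on the work surface. World frame = base frame: x ahead of the robot, y to its left, z up, the work surface at z = 0. Lengths are in m, angles in rad, forces in N, time in s.
With the tool pointing down it reaches from about 0.425 to 0.925 m from the base axis. Payload 6.8 kg.
Tool frame: the origin (TCP) lies between the finger pads; the fingertips stand 17 mm ahead of it and the grasp point (between the pads) lies 2 mm behind it; z points along the fingers, x is the direction in which the jaws open and shut, and the axes are right-handed (so a half turn about z gives the same grasp; the last joint's range is limited). The gripper opens to 85 mm and grips with 20 to 120 N. Pads are 22 mm wide; open, the fingers measure 114 mm over their backs; the gripper's body (76 mm by 85 mm) begins 54 mm behind the grasp point. The pads swing forward as they close: fully open they stand 13 mm farther back than shut.
Start: joints at [-1.243, 0.477, 0.022, 1.555, -0.011, 1.109, -0.083], TCP at [0.285, 0.612, 0.248] pointing down, gripper open.
Joint ranges: [-2.96, 2.96], [-0.34, 2.1], [-1.41, 1.46], [0.24, 2.44], [-1.37, 4.51], [0.17, 1.92], [-2.96, 2.96]. Speed limits (rad/s): [2.39, 2.39, 3.14, 3.14, 3.14, 3.14, 3.14].

### API

Orientations are given as a unit quaternion [w, x, y, z].
In Python, from station import readout, read_camera, get_calibration, bot, models gives the robot as it stands.
- The arm moves only by the tool carry_out, never from a script. Its argument "deltas" is a list of rows, each a list of 2 entries, a list of its own where there are three numbers: the shift along the tool's x, y, z in cm, then the turn about the tool's z in degrees. A call has 1 to 10 rows; each row is the pose to reach, as a shift and turn from the pose measured when the call began, along the tool's axes at that moment; what a row does not reach only later rows make up. A row lasts 1/8 s, in which the tool goes at most 62.5 mm and 10.7 degrees, less where a joint would pass 70% of its speed; a pose out of reach is approached as far as the arm can. A call with a gripper value outside its range is refused whole. "hand" is the opening, from 0 (shut) to 1 (fully open), set as the call begins (left out, the last holds). The fingers move at their own pace and stop on an object; "newtons" is the grip in N (left out, the last holds). Time passes only in rows, so rows that repeat a pose let the fingers close. It gives the time, the measured TCP pose, the force and the opening at its end, in the units of the state.
- readout.get_obs(): the state, without advancing time (a new reading comes with each control period).
- read_camera(name): name is "side" or "top" or "wrist"; returns the picture (420x560x3 uint8, red, green, blue); there is no depth.
- get_calibration(name): a dict with "fov_y" (degrees; the focal length in pixels is half the picture's height over the tangent of half this angle, whatever the lens; pixels are square), "cx", "cy" (the principal point, pixels), "world_from_camera" (4x4, takes a point from camera to world coordinates). Camera axes: x right, y down, z forward; pixel columns grow to the right and rows downward; lengths in m; the calibration is good to about 2 mm. A picture is of the moment at which its call begins: read the wrist's pose just before it. get_calibration takes no time and is no camera call; for the wrist camera it gives the pose at the moment of the call.
- bot.hand_in(): hands the job in, once; it reports no verdict.
Trained networks look in the newest picture that a camera, given by its name, has taken for a name from the list of things; names that differ only in an ending like _2 or _b are one class to them, and where a whole thing is asked for, a point or a joint stands for the part that bears it (a point fixed in the world has none). Each returns a list of dicts, best first, with "score" (0 to 1); they miss things now and then, are a little off and sometimes report something else, mostly with a low value. They report only what shows in the picture. A call takes as long as a camera call.
- models.spot_in(query, camera): "centre" ([row, column] in pixels, amid what is visible of it).
The state is a dict: "t": time; "q": joint angles; "joint_vel": joint speeds; "joint_torque": joint torques, N m; "eef_pos": TCP position; "tool_rot": TCP orientation; "contact_force": force on the tool from outside, world axes, zero at the start; "torque": the same for the moment, N m; "gripper_width": opening from 0.0 (shut) to 1.0 (fully open).
Only numpy, scipy, OpenCV 4.12 (cv2) and the standard library are available. Lean on these libraries where they do the work, as an engineer would, in place of code of your own. Each camera call takes 0.05 s, during which the arm holds its last target. There are 200 camera calls.

## Working session

There is one attempt and no reset: what is moved stays moved. The work goes in short steps, Python scripts to look and compute and a tool call to move; the robot and the scene stay as the last step left them, time stands still between calls to the robot, and variables do not carry over. Pictures are saved under pics/ and viewed, about 12 in all and at most 16, crops included, and the job is handed in when it is done.

Besides the shell and the picture viewer there is one more tool, called by a JSON object that holds its "method" and its "body". carry_out: Moves the arm, as the interface text tells. Its arguments: {"type":"object","properties":{"deltas":{"type":"array"},"hand":{"type":"number"},"newtons":{"type":"number"}},"required":["deltas"]}

```bash
mkdir -p pics; cat > h.py <<'E'
import numpy as np, cv2
from station import readout, read_camera, get_calibration, bot, models
def ray(cam,rc,z):
    c=get_calibration(cam); f=210/np.tan(np.radians(c['fov_y'])/2); T=np.array(c['world_from_camera'])
    d=T[:3,:3]@np.array([(rc[1]-c['cx'])/f,(rc[0]-c['cy'])/f,1]); o=T[:3,3]
    return o+d*(z-o[2])/d[2]
def proj(cam,p):
    c=get_calibration(cam); f=210/np.tan(np.radians(c['fov_y'])/2); T=np.linalg.inv(np.array(c['world_from_camera']))
    q=T[:3,:3]@np.array(p)+T[:3,3]; return [c['cy']+f*q[1]/q[2],c['cx']+f*q[0]/q[2]]
def save(cam,name):
    im=read_camera(cam); cv2.imwrite('pics/'+name+'.png',im[:,:,::-1]); return im
from scipy.spatial.transform import Rotation as R
def go(p,yaw=None):
    "shift (cm, tool axes) to world TCP p; yaw = wanted world angle of jaw axis (deg)"
    o=readout.get_obs(); w=o['tool_rot']; r=R.from_quat([w[1],w[2],w[3],w[0]]).as_matrix()
    s=r.T@(np.array(p)-o['eef_pos'])*100
    y=np.degrees(np.arctan2(r[1,0],r[0,0]))
    t=None if yaw is None else (-(yaw-y)+90)%180-90
    return s.round(2), 'yaw now',round(y,1),'turn',t
E
python3 - <<'E'
from h import *
o=readout.get_obs(); print({k:np.round(v,3) for k,v in o.items()})
for c in ['top','side']:
    save(c,c+'0'); k=get_calibration(c); print(c,k['fov_y'],np.round(k['world_from_camera'],3).tolist())
for n,z in dict(blue_tray=.004,yellow_tray=.004,drum_roller=.026,idler_pulley=.018,black_knob=.02,white_knob=.02,levelling_foot=.03,blue_coupling=.03,red_coupling=.03).items():
    for d in models.spot_in(n,'top')[:2]: print(n,round(d['score'],2),np.round(d['centre']),ray('top',d['centre'],z).round(3))
E
```

```text
{'t': np.float64(0.0), 'q': array([-1.243,  0.478,  0.022,  1.556, -0.011,  1.109, -0.083]), 'joint_vel': array([-0.001, -0.001, -0.   ,  0.   , -0.001,  0.001, -0.001]), 'joint_torque': array([ 0.0000e+00, -5.9645e+01,  1.6080e+00, -2.8119e+01,  1.2000e-02,
        9.0000e-03, -0.0000e+00]), 'eef_pos': array([0.285, 0.611, 0.247]), 'tool_rot': array([ 0.001,  0.843,  0.538, -0.001]), 'contact_force': array([-0.539,  0.77 , -0.445]), 'torque': array([ 0.075, -0.031,  0.028]), 'gripper_width': np.float64(0.998)}
top 56.68816089579443 [[0.075, -0.971, 0.229, 0.285], [-0.997, -0.074, 0.012, -0.021], [0.005, -0.229, -0.973, 1.047], [0.0, 0.0, 0.0, 1.0]]
side 48.20167937847283 [[0.996, -0.062, 0.069, 0.457], [-0.092, -0.62, 0.779, -0.793], [-0.005, -0.782, -0.624, 0.693], [0.0, 0.0, 0.0, 1.0]]
blue_tray 0.89 [188. 338.] [ 0.623 -0.155  0.004]
blue_tray 0.68 [217. 427.] [ 0.558 -0.403  0.004]
yellow_tray 0.59 [168. 232.] [0.659 0.148 0.004]
yellow_tray 0.36 [207. 137.] [0.525 0.396 0.004]
drum_roller 0.76 [216. 426.] [ 0.553 -0.392  0.026]
idler_pulley 0.69 [258. 178.] [0.392 0.262 0.018]
black_knob 0.59 [271. 385.] [ 0.399 -0.285  0.02 ]
white_knob 0.47 [229. 281.] [ 0.491 -0.006  0.02 ]
levelling_foot 0.73 [207. 137.] [0.518 0.385 0.03 ]
blue_coupling 0.58 [254. 330.] [ 0.433 -0.139  0.03 ]
red_coupling 0.63 [237. 231.] [0.457 0.126 0.03 ]
```

View pics/top0.png

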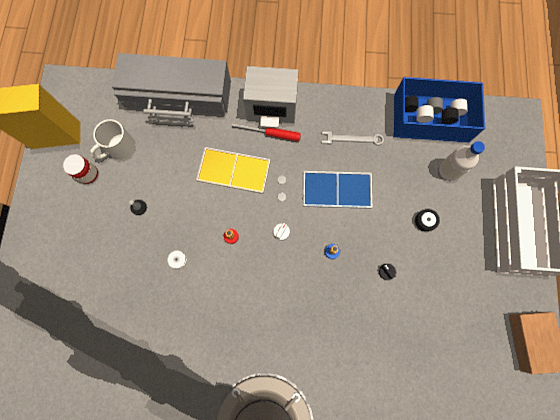

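View pics/side0.png

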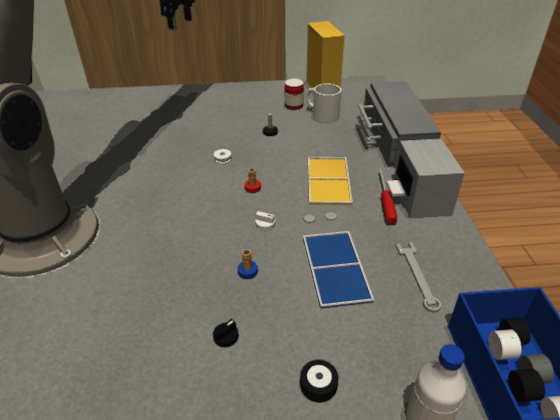

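The top view shows all the parts. The yellow tray is at about (170,233), blue tray (189,338), roller (219,428), pulley (260,177), black knob (271,387), foot (207,138), blue coupling (251,332), red coupling (236,231) and white knob (231,282). The side view agrees with this layout.

```bash
python3 - <<'E'
from h import *
im=cv2.imread('pics/top0.png'); hsv=cv2.cvtColor(im,cv2.COLOR_BGR2HSV)
for n,lo,hi in [('yellow',(20,120,120),(35,255,255)),('blue',(100,120,60),(125,255,255))]:
    m=cv2.morphologyEx(cv2.inRange(hsv,lo,hi),cv2.MORPH_CLOSE,np.ones((5,5)))
    cs,_=cv2.findContours(m,cv2.RETR_EXTERNAL,cv2.CHAIN_APPROX_NONE)
    for c in cs:
        if 1000<cv2.contourArea(c)<4500:
            w=np.array([ray('top',(p[0][1],p[0][0]),.004)[:2] for p in c],np.float32)*1000
            b=cv2.minAreaRect(w); print(n,cv2.boundingRect(c),b)
k=get_calibration('wrist'); o=readout.get_obs(); w=o['tool_rot']; r=R.from_quat([w[1],w[2],w[3],w[0]]).as_matrix()
T=np.array(k['world_from_camera']); print(k['fov_y'],(r.T@T[:3,:3]).round(2),(r.T@(T[:3,3]-o['eef_pos'])).round(3))
for n,z in dict(drum_roller=.02,idler_pulley=.014,black_knob=.015,levelling_foot=.02,blue_coupling=.025,blue_tray=.004,yellow_tray=.004).items():
    for d in models.spot_in(n,'side')[:1]: print(n,round(d['score'],2),np.round(d['centre']),ray('side',d['centre'],z).round(3))
crops=[im[r-22:r+22,c-22:c+22] for r,c in [(271,387),(219,428),(207,138),(260,177),(251,332)]]
cv2.imwrite('pics/crops.png',cv2.resize(np.hstack(crops),(800,160),interpolation=cv2.INTER_CUBIC))
E
```

```text
yellow (199, 150, 69, 41) ((654.83056640625, 142.7165069580078), (183.55833435058594, 91.42639923095703), 83.29383087158203)
yellow (0, 84, 81, 65) ((779.4165649414062, 725.4238891601562), (208.76284790039062, 233.03445434570312), 11.771592140197754)
blue (305, 173, 65, 33) ((619.6622924804688, -152.43896484375), (89.98199462890625, 180.82398986816406), 2.688483238220215)
66.89140770774785 [[ 1.    0.   -0.  ]
 [-0.    0.96  0.29]
 [ 0.   -0.29  0.96]] [ 0.    -0.076 -0.124]
drum_roller 0.88 [380. 320.] [ 0.547 -0.403  0.02 ]
idler_pulley 0.78 [155. 220.] [0.383 0.267 0.014]
black_knob 0.72 [335. 227.] [ 0.403 -0.303  0.015]
levelling_foot 0.74 [127. 268.] [0.519 0.388 0.02 ]
blue_coupling 0.76 [266. 247.] [ 0.443 -0.154  0.025]
blue_tray 0.56 [270. 333.] [ 0.612 -0.161  0.004]
yellow_tray 0.66 [182. 329.] [0.653 0.133 0.004]
```

View pics/crops.png

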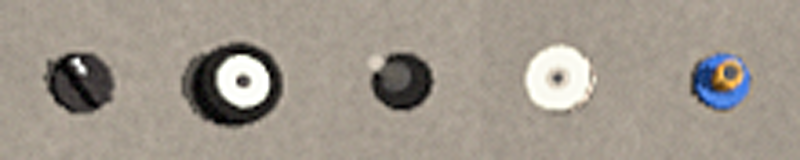

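The crops show the knob bar tilted in the image, running from upper left to lower right with the pointer at upper left. The foot's stud leans to upper left from perspective. I'll start with the foot.

{"method": "carry_out", "body": {"deltas": [[[-2.1,6,1.5],0],[[-4.2,12,3],0],[[-6.4,18,4.5],0],[[-8.5,24,6],0],[[-10.7,30.3,7.7],0],[[-10.7,30.3,7.7],0],[[-10.7,30.3,7.7],0]], "hand": 1, "newtons": 40}}

```text
t: 1.78
eef_pos: [0.5152, 0.386, 0.171]
tool_rot: [0.0, 0.844, 0.536, -0.0]
contact_force: [-0.9, 0.8, -0.2]
gripper_width: 1.001
```

```bash
python3 - <<'E'
from h import *
o=readout.get_obs(); print(o['t'],o['eef_pos'],o['q'].round(2))
save('wrist','w1')
for d in models.spot_in('levelling_foot','wrist')[:1]: print(d, [ray('wrist',d['centre'],z).round(3) for z in(.01,.02,.03)])
E
```

```text
1.775 [0.51516639 0.38595877 0.17103531] [-0.8   0.5   0.08  1.71 -0.05  0.93  0.43]
{'centre': [204.3, 286.0], 'score': 0.93} [array([0.521, 0.395, 0.01 ]), array([0.519, 0.395, 0.02 ]), array([0.516, 0.396, 0.03 ])]
```

View pics/w1.png

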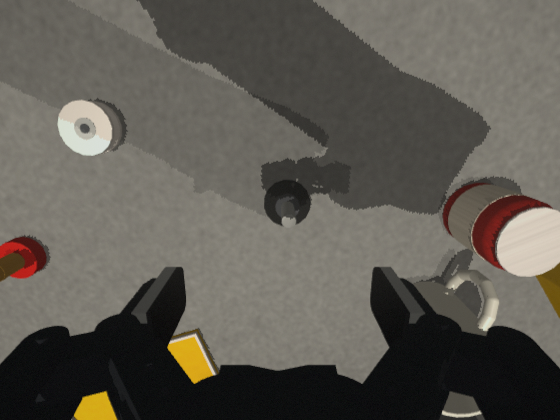

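The wrist view shows the foot disc centred at (203,287) and the stud top at about (221,288). Nothing stands close to it.

```bash
python3 - <<'E'
from h import *
print(ray('wrist',(203,287),.012),ray('wrist',(222,288),.06), go([.519,.395,.042]))
E
```

```text
[0.5199485  0.39605278 0.012     ] [0.52165074 0.39461006 0.06      ] (array([ 0.76,  0.32, 12.97]), 'yaw now', np.float64(65.2), 'turn', None)
```

{"method": "carry_out", "body": {"deltas": [[[1.0,0.15,4],0],[[1.0,0.15,8],0],[[1.0,0.15,12.6],0],[[1.0,0.15,12.6],0],[[1.0,0.15,12.6],0]]}}

```text
t: 2.5
eef_pos: [0.5184, 0.4, 0.0475]
tool_rot: [-0.001, 0.842, 0.539, 0.001]
contact_force: [0.4, -0.1, -0.1]
gripper_width: 1.001
```

{"method": "carry_out", "body": {"deltas": [[[0,0,0],0],[[0,0,0],0],[[0,0,0],0],[[0,0,0],0],[[0,0,0],0],[[0,0,0],0],[[0,0,-3],0],[[0,0,-6],0],[[0,0,-6],0]], "hand": 0}}

```text
t: 3.62
eef_pos: [0.5199, 0.401, 0.1099]
tool_rot: [-0.002, 0.842, 0.539, 0.004]
contact_force: [0.1, 0.4, -1.0]
gripper_width: 0.12
```

```bash
python3 - <<'E'
from h import *
save('wrist','w2'); print(go([.6605,.19,.1]))
d=models.spot_in('levelling_foot','wrist')[:1]; print(d)
E
```

```text
(array([-13.18,  21.66,   0.74]), 'yaw now', np.float64(65.3), 'turn', None)
[{'centre': [262.2, 277.2], 'score': 0.58}]
```

View pics/w2.png

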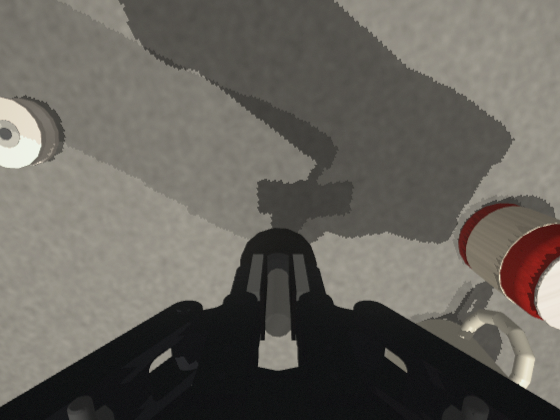

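Held, with the opening at 0.12. The stud is between the pads at column 277. Next is yellow bay A.

{"method": "carry_out", "body": {"deltas": [[[-3,5,0],0],[[-6,10,0],0],[[-9,15,0],0],[[-12,20,0],0],[[-13.2,21.7,0],0],[[-13.2,21.7,0],0],[[-13.2,21.7,2.5],0],[[-13.2,21.7,5],0],[[-13.2,21.7,5],0]]}}

```text
t: 4.85
eef_pos: [0.6566, 0.1918, 0.0535]
tool_rot: [-0.003, 0.841, 0.541, -0.002]
contact_force: [-0.3, 0.6, -2.0]
gripper_width: 0.122
```

```bash
python3 - <<'E'
from h import *
im=save('side','s1'); cv2.imwrite('pics/s1c.png',cv2.resize(im[130:230,260:400,::-1],(560,400),interpolation=cv2.INTER_CUBIC)); print(go([.6605,.19,.0525]),readout.get_obs()['eef_pos'])
E
```

```text
(array([-0.04,  0.29,  0.26]), 'yaw now', np.float64(65.5), 'turn', None) [0.65804929 0.19156417 0.05515018]
```

View pics/s1c.png

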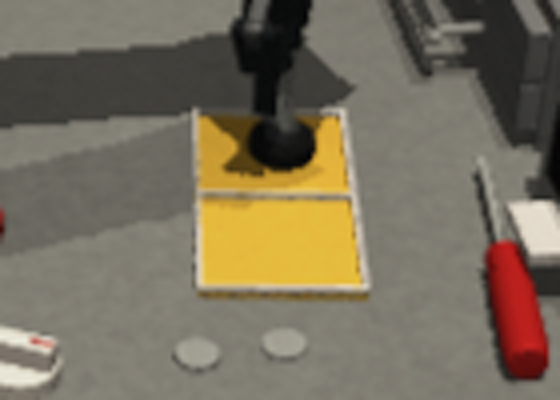

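{"method": "carry_out", "body": {"deltas": [[[0,0,0.3],0],[[0,0,0.3],0]]}}

```text
t: 5.15
eef_pos: [0.658, 0.1926, 0.0528]
tool_rot: [-0.003, 0.841, 0.541, 0.0]
contact_force: [-0.9, 0.1, -0.9]
gripper_width: 0.125
```

{"method": "carry_out", "body": {"deltas": [[[0,0,0],0],[[0,0,0],0],[[0,0,0],0],[[0,0,0],0],[[0,0,-4],0],[[0,0,-9],0],[[0,0,-12],0]], "hand": 0.6}}

```text
t: 6.02
eef_pos: [0.6593, 0.1922, 0.1756]
tool_rot: [-0.002, 0.841, 0.541, 0.002]
contact_force: [1.0, -0.5, 0.5]
gripper_width: 0.601
```

{"method": "carry_out", "body": {"deltas": [[[-5,-1,0],0],[[-10.5,-2,0],0],[[-16,-2.5,0],0],[[-22,-3.5,0],0],[[-28,-4.5,0],0],[[-34,-5,0],0],[[-39.5,-6,0],0],[[-39.5,-6,0],0],[[-39.5,-6,0],0]]}}

```text
t: 7.15
eef_pos: [0.4415, -0.142, 0.1739]
tool_rot: [-0.002, 0.841, 0.541, 0.002]
contact_force: [-0.9, 0.7, 0.4]
gripper_width: 0.599
```

```bash
python3 - <<'E'
from h import *
o=readout.get_obs(); print(o['t'],o['eef_pos'],o['q'].round(2))
im=save('wrist','w3')
for d in models.spot_in('blue_coupling','wrist')[:2]: print(d, [ray('wrist',d['centre'],z).round(3) for z in(.014,.03,.055)])
h=cv2.cvtColor(im,cv2.COLOR_RGB2HSV); m=cv2.inRange(h,(100,120,60),(125,255,255)); cs,_=cv2.findContours(m,0,2)
for c in cs:
  if cv2.contourArea(c)>200: (x,y),r=cv2.minEnclosingCircle(c); print(x,y,r,ray('wrist',(y,x),.014))
E
```

```text
7.15 [ 0.44147815 -0.14201676  0.17389406] [ 0.02  0.23  0.18  2.13 -0.07  0.79  1.39]
{'centre': [203.5, 270.9], 'score': 0.74} [array([ 0.443, -0.147,  0.014]), array([ 0.439, -0.145,  0.03 ]), array([ 0.433, -0.142,  0.055])]
291.82684326171875 352.49822998046875 49.742191314697266 [ 0.60472848 -0.19660225  0.014     ]
334.2486877441406 327.9471435546875 24.32122230529785 [ 0.59466626 -0.14343417  0.014     ]
393.5 300.0 25.401870727539062 [ 0.58849371 -0.07590544  0.014     ]
271.7718505859375 199.41444396972656 21.214824676513672 [ 0.44019253 -0.14501428  0.014     ]
```

View pics/w3.png

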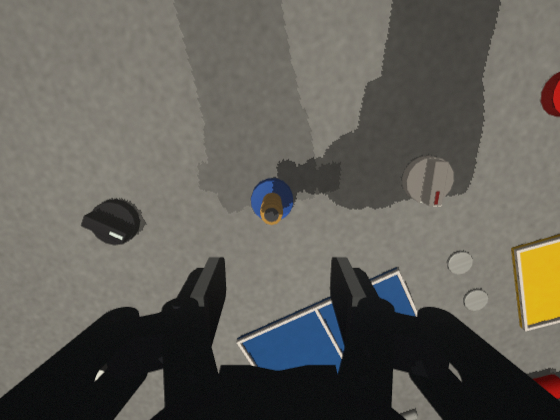

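The view shows the coupling collar at (200,272), the black knob at (220,110) with its bar nearly along the image rows, and the white knob at (181,429), which is clear of the fingers.

{"method": "carry_out", "body": {"deltas": [[[-0.3,0,4],0],[[-0.3,0,8.5],0],[[-0.3,0,13.2],0],[[-0.3,0,13.2],0],[[-0.3,0,13.2],0]]}}

```text
t: 7.88
eef_pos: [0.442, -0.1427, 0.0428]
tool_rot: [-0.002, 0.84, 0.542, 0.003]
contact_force: [0.3, 0.0, 0.7]
gripper_width: 0.603
```

{"method": "carry_out", "body": {"deltas": [[[0,0,0],0],[[0,0,0],0],[[0,0,0],0],[[0,0,0],0],[[0,0,0],0],[[0,0,-4],0],[[0,0,-8],0],[[0,0,-8],0]], "hand": 0}}

```text
t: 8.88
eef_pos: [0.444, -0.1437, 0.126]
tool_rot: [0.0, 0.84, 0.542, 0.005]
contact_force: [0.3, 0.2, -1.5]
gripper_width: 0.192
```

```bash
python3 - <<'E'
from h import *
print(go([.6495,.096,.12]))
E
```

```text
(array([30.29,  8.85,  0.91]), 'yaw now', np.float64(65.7), 'turn', None)
```

{"method": "carry_out", "body": {"deltas": [[[5,1.5,0],0],[[11,3,0],0],[[17,5,0],0],[[23,7,0],0],[[29,8.5,0],0],[[30.3,8.9,0],0],[[30.3,8.9,0],0],[[30.3,8.9,4],0],[[30.3,8.9,7.6],0],[[30.3,8.9,7.6],0]]}}

```text
t: 10.12
eef_pos: [0.6478, 0.0934, 0.0509]
tool_rot: [-0.0, 0.841, 0.541, 0.002]
contact_force: [-0.1, -0.1, -0.5]
gripper_width: 0.194
```

```bash
python3 - <<'E'
from h import *
im=save('side','s2'); cv2.imwrite('pics/s2c.png',cv2.resize(im[130:230,260:400,::-1],(560,400),interpolation=cv2.INTER_CUBIC)); print(go([.6495,.096,.047]),readout.get_obs()['eef_pos'])
E
```

```text
(array([ 0.21, -0.05,  0.57]), 'yaw now', np.float64(65.6), 'turn', None) [0.64906966 0.09388629 0.05265234]
```

View pics/s2c.png

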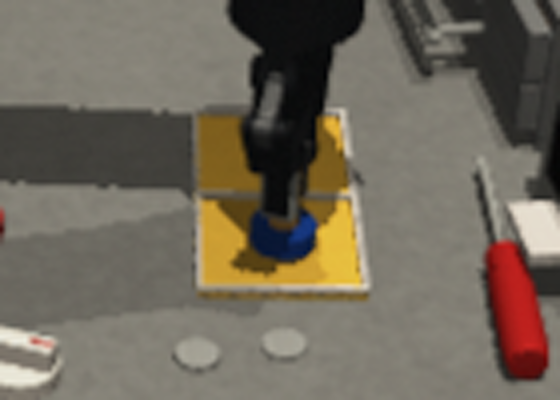

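The coupling is upright over the near bay and centred. I'll lower it, release, and go over to the roller.

{"method": "carry_out", "body": {"deltas": [[[0.1,0,0.55],0],[[0.1,0,0.55],0]]}}

```text
t: 10.42
eef_pos: [0.6496, 0.0943, 0.0479]
tool_rot: [0.001, 0.841, 0.541, 0.004]
contact_force: [-0.5, -0.2, -0.4]
gripper_width: 0.19
```

{"method": "carry_out", "body": {"deltas": [[[0,0,0],0],[[0,0,0],0],[[0,0,0],0],[[0,0,0],0],[[0,0,-4],0],[[0,0,-9],0],[[0,0,-14],0]], "hand": 0.6}}

```text
t: 11.3
eef_pos: [0.6484, 0.0938, 0.1893]
tool_rot: [0.0, 0.841, 0.541, 0.004]
contact_force: [1.1, 0.8, -0.1]
gripper_width: 0.603
```

{"method": "carry_out", "body": {"deltas": [[[-6,1.3,0],0],[[-12,2.7,0],0],[[-18,4,0],0],[[-24,5.4,0],0],[[-30,6.8,0],0],[[-36,8.2,0],0],[[-42,9.6,0],0],[[-48.5,11.1,0],0],[[-48.5,11.1,0],0],[[-48.5,11.1,0],0]], "hand": 1}}

```text
t: 12.55
eef_pos: [0.5482, -0.3936, 0.1867]
tool_rot: [0.0, 0.841, 0.541, 0.004]
contact_force: [0.5, 0.5, -0.6]
gripper_width: 0.996
```

```bash
python3 - <<'E'
from h import *
o=readout.get_obs(); print(o['t'],o['eef_pos'],o['q'].round(2))
im=save('wrist','w4')
for d in models.spot_in('drum_roller','wrist')[:2]: print(d, [ray('wrist',d['centre'],z).round(3) for z in(.013,.026)])
E
```

```text
12.55 [ 0.54824524 -0.39363564  0.18666833] [ 0.37  0.54  0.24  1.63 -0.15  0.99  1.8 ]
{'centre': [195.6, 267.4], 'score': 0.6} [array([ 0.547, -0.4  ,  0.013]), array([ 0.544, -0.398,  0.026])]
```

View pics/w4.png

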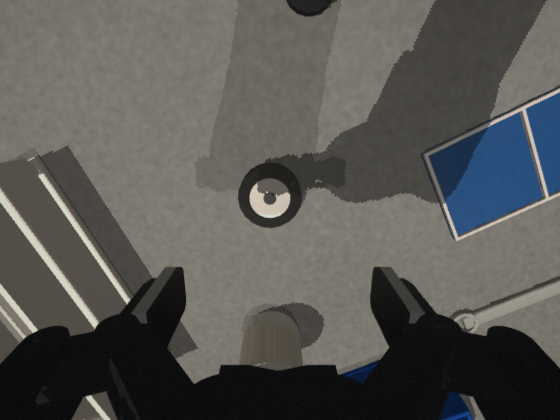

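The roller hub is at (198,269). The bottle base shows ahead in tool +y at about (310,280), so I'll check the clearance there.

```bash
python3 - <<'E'
from h import *
print(ray('wrist',(198,269),.026),ray('wrist',(308,272),.0), ray('top',(175,450),.0))
p=ray('wrist',(198,269),.026); print(go([p[0],p[1],.022]))
print(ray('side',(350,452),.17),ray('side',(355,452),.2))
E
```

```text
[ 0.54652263 -0.39750459  0.026     ] [ 0.67079906 -0.45161889  0.        ] [ 0.68656731 -0.47137315  0.        ]
(array([-0.78, -0.09, 16.47]), 'yaw now', np.float64(65.7), 'turn', None)
[ 0.70133581 -0.46443417  0.17      ] [ 0.68479056 -0.48987966  0.2       ]
```

{"method": "carry_out", "body": {"deltas": [[[-0.5,0,5.5],0],[[-0.5,0,11],0],[[-0.5,0,16.4],0],[[-0.5,0,16.4],0],[[-0.5,0,16.4],0]]}}

```text
t: 13.28
eef_pos: [0.5502, -0.3951, 0.0248]
tool_rot: [0.001, 0.84, 0.543, 0.005]
contact_force: [0.8, 0.2, 0.6]
gripper_width: 0.997
```

{"method": "carry_out", "body": {"deltas": [[[0,0,0],0],[[0,0,0],0],[[0,0,0],0],[[0,0,0],0],[[0,0,0],0],[[0,0,-3],0],[[0,0,-8],0],[[0,0,-8],0]], "hand": 0}}

```text
t: 14.28
eef_pos: [0.5523, -0.3977, 0.1108]
tool_rot: [0.006, 0.84, 0.543, 0.007]
contact_force: [-0.8, 0.1, -1.9]
gripper_width: 0.683
```

```bash
python3 - <<'E'
from h import *
print(readout.get_obs()['eef_pos'],go([.622,-.2,.1])); save('wrist','w5')
E
```

```text
[ 0.55229023 -0.39766195  0.11079522] (array([20.88, -1.79,  1.17]), 'yaw now', np.float64(65.7), 'turn', None)
```

View pics/w5.png

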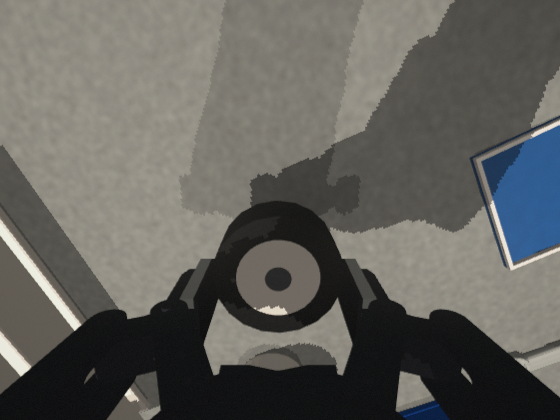

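The roller is held, with its hub at (279,278) about 4 mm to the −y side of the pads. Next is the blue −y bay.

{"method": "carry_out", "body": {"deltas": [[[6,-0.4,0],0],[[12,-0.8,0],0],[[18,-1.2,0],0],[[20.9,-1.4,0],0],[[20.9,-1.4,0],0],[[20.9,-1.4,3],0],[[20.9,-1.4,6],0],[[20.9,-1.4,7.8],0],[[20.9,-1.4,7.8],0]]}}

```text
t: 15.45
eef_pos: [0.6247, -0.2019, 0.0309]
tool_rot: [0.004, 0.84, 0.542, 0.006]
contact_force: [-0.1, -0.5, -1.5]
gripper_width: 0.684
```

```bash
python3 - <<'E'
from h import *
im=save('side','s3'); cv2.imwrite('pics/s3c.png',cv2.resize(im[215:325,280:400,::-1],(480,440),interpolation=cv2.INTER_CUBIC)); print(readout.get_obs()['eef_pos'])
E
```

```text
[ 0.62469759 -0.20151611  0.03116185]
```

View pics/s3c.png

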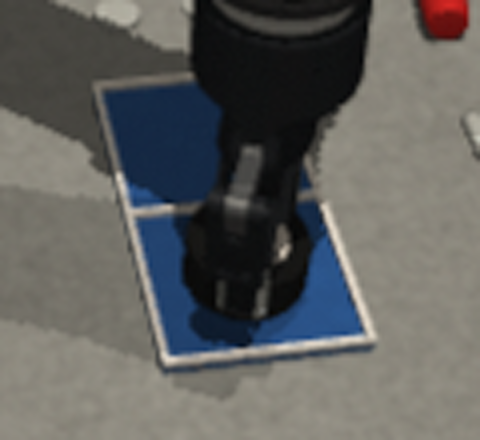

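The roller is inside the bay. I'll release it and go to the black knob.

{"method": "carry_out", "body": {"deltas": [[[0,0,0.2],0],[[0,0,0.2],0]]}}

```text
t: 15.75
eef_pos: [0.6246, -0.2016, 0.0299]
tool_rot: [0.003, 0.84, 0.542, 0.006]
contact_force: [-2.4, 1.3, 4.9]
gripper_width: 0.681
```

{"method": "carry_out", "body": {"deltas": [[[0,0,0],0],[[0,0,0],0],[[0,0,0],0],[[0,0,-3],0],[[0,0,-8],0],[[0,0,-14],0]], "hand": 0.9}}

```text
t: 16.5
eef_pos: [0.6219, -0.2014, 0.1703]
tool_rot: [0.003, 0.84, 0.542, 0.005]
contact_force: [1.5, -0.3, 0.1]
gripper_width: 0.901
```

{"method": "carry_out", "body": {"deltas": [[[-4.4,-4.1,0],0],[[-8.9,-8.2,0],0],[[-13.4,-12.3,0],0],[[-17.8,-16.5,0],0],[[-17.8,-16.5,0],0],[[-17.8,-16.5,0],0]], "hand": 0.6}}

```text
t: 17.25
eef_pos: [0.3989, -0.2955, 0.168]
tool_rot: [0.003, 0.84, 0.542, 0.006]
contact_force: [0.7, 0.5, 0.4]
gripper_width: 0.601
```

```bash
python3 - <<'E'
from h import *
o=readout.get_obs(); print(o['t'],o['eef_pos'],o['q'].round(2))
im=save('wrist','w6')
for d in models.spot_in('black_knob','wrist')[:2]: print(d, [ray('wrist',d['centre'],z).round(3) for z in(.012,.028)])
E
```

```text
17.25 [ 0.39887269 -0.29546917  0.16797052] [ 0.28  0.29  0.28  2.08 -0.12  0.78  1.78]
{'centre': [197.7, 275.2], 'score': 0.66} [array([ 0.399, -0.296,  0.012]), array([ 0.395, -0.294,  0.028])]
```

View pics/w6.png

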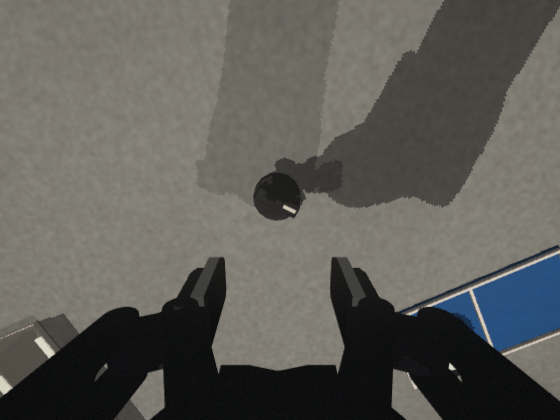

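The knob skirt is centred at about (197,277). The white pointer runs from (207,283) to (213,297), and I'll fit its line for the bar angle.

```bash
python3 - <<'E'
from h import *
im=cv2.imread('pics/w6.png'); g=im.max(2)
def fit(cam,g,lo,box,z):
    r0,r1,c0,c1=box; rr,cc=np.nonzero(g[r0:r1,c0:c1]>lo)
    P=np.array([ray(cam,(r+r0,c+c0),z)[:2] for r,c in zip(rr,cc)]); m=P.mean(0); u,s,v=np.linalg.svd(P-m); print(cam,len(P),'mid',m.round(4),'angle',np.degrees(np.arctan2(v[0,1],v[0,0])),s[:2])
    return m
fit('wrist',g,170,(190,225,255,305),.028)
# dark skirt
m=cv2.inRange(g[160:240,240:310],0,42); m=cv2.morphologyEx(m,cv2.MORPH_OPEN,np.ones((5,5)))
c=max(cv2.findContours(m,0,2)[0],key=cv2.contourArea); (x,y),r=cv2.minEnclosingCircle(c); print(x+240,y+160,r,ray('wrist',(y+160,x+240),.012))
fit('side',cv2.imread('pics/side0.png').max(2),150,(318,330,224,240),.028)
t=im[160:236,232:320].astype(float); t=np.clip((t/60)**.7*150,0,255).astype('uint8'); a=cv2.resize(t,(528,456),interpolation=cv2.INTER_CUBIC)
b=cv2.imread('pics/side0.png')[310:350,205:245]; b=cv2.resize(b,(272,456),interpolation=cv2.INTER_CUBIC)
cv2.imwrite('pics/knob.png',np.hstack([a,b]))
E
```

```text
wrist 39 mid [ 0.4088 -0.287 ] angle 39.523774174193605 [0.01982786 0.00488303]
279.0147247314453 194.47195053100586 22.588836669921875 [ 0.39727418 -0.29116035  0.012     ]
side 10 mid [ 0.4089 -0.2857] angle -139.86117046977282 [0.00844269 0.00321506]
```

View pics/knob.png

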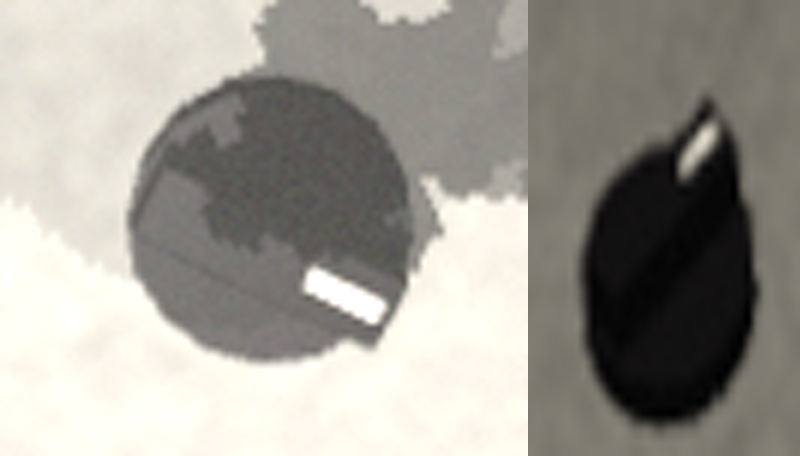

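The bar's world angle is about 39.6° (39.5° from the wrist camera, 40.1° from the side), with the centre near (0.398, −0.294). The jaws should cross it at −50.4°, which is a turn of +116°.

{"method": "carry_out", "body": {"deltas": [[[0.1,0,0],10.5],[[0.1,0,0],21],[[0.1,0,1],31.5],[[0.1,0,2],42],[[0.1,0,3],52.5],[[0.1,0,4],63],[[0.1,0,5],73.5],[[0.1,0,5],84],[[0.1,0,5],94.5],[[0.1,0,5],105]]}}

```text
t: 18.6
eef_pos: [0.4024, -0.2932, 0.1176]
tool_rot: [-0.002, 0.941, -0.337, 0.006]
contact_force: [-0.1, -0.0, 0.2]
gripper_width: 0.597
```

{"method": "carry_out", "body": {"deltas": [[[0,0,0],10],[[0,0,0],11],[[0,0,0],11]]}}

```text
t: 18.98
eef_pos: [0.403, -0.2928, 0.1174]
tool_rot: [-0.003, 0.906, -0.424, 0.005]
contact_force: [0.1, -0.2, 0.5]
gripper_width: 0.598
```

```bash
python3 - <<'E'
from h import *
o=readout.get_obs(); print(o['eef_pos'],o['q'].round(2))
im=save('wrist','w7')
d=models.spot_in('black_knob','wrist')[0]; print(d,ray('wrist',d['centre'],.015))
g=im.max(2); r,c=map(int,d['centre']); 
rr,cc=np.nonzero(g[r-45:r+45,c-45:c+45]>190); P=np.array([ray('wrist',(a+r-45,b+c-45),.028)[:2] for a,b in zip(rr,cc)]); print(len(P))
if len(P)>5:
    m=np.median(P,0); P=P[np.linalg.norm(P-m,axis=1)<.008]; m=P.mean(0); v=np.linalg.svd(P-m)[2][0]; print(m,np.degrees(np.arctan2(v[1],v[0])))
print(go([.398,-.294,.032],-50.4))
E
```

```text
[ 0.40304632 -0.29275625  0.1174189 ] [-0.07  0.45  0.73  2.13 -0.47  0.71  0.1 ]
{'centre': [224.5, 274.6], 'score': 0.73} [ 0.39777214 -0.29414628  0.015     ]
48
[ 0.40782716 -0.28799006] -140.52082506374393
(array([-0.29,  0.51,  8.55]), 'yaw now', np.float64(-50.3), 'turn', np.float64(0.14261550999188444))
```

Two measurements agree on the centre. Descend and grip the bar.

{"method": "carry_out", "body": {"deltas": [[[-0.3,0.4,4],0],[[-0.3,0.4,8.5],0],[[-0.3,0.4,8.5],0],[[-0.3,0.4,8.5],0]]}}

```text
t: 19.58
eef_pos: [0.399, -0.2939, 0.0336]
tool_rot: [-0.003, 0.905, -0.425, 0.006]
contact_force: [0.0, 0.0, -0.0]
gripper_width: 0.6
```

{"method": "carry_out", "body": {"deltas": [[[0,0,0],0],[[0,0,0],0],[[0,0,0],0],[[0,0,0],0],[[0,0,0],0],[[0,0,0],0]], "hand": 0, "newtons": 30}}

```text
t: 20.32
eef_pos: [0.3999, -0.2944, 0.0348]
tool_rot: [-0.003, 0.905, -0.425, 0.007]
contact_force: [-0.6, 0.9, 8.4]
gripper_width: 0.13
```

{"method": "carry_out", "body": {"deltas": [[[0,0,-4],0],[[0,0,-8],0],[[0,0,-8],0]]}}

```text
t: 20.7
eef_pos: [0.4003, -0.2953, 0.1175]
tool_rot: [-0.003, 0.905, -0.424, 0.01]
contact_force: [0.8, 0.1, -0.5]
gripper_width: 0.127
```

```bash
python3 - <<'E'
from h import *
print(readout.get_obs()['eef_pos'],go([.618,-.105,.112])); save('wrist','w8'); print(models.spot_in('black_knob','wrist')[:2])
E
```

```text
[ 0.40026669 -0.29527586  0.11747037] (array([ -0.71, -28.9 ,   0.95]), 'yaw now', np.float64(-50.2), 'turn', None)
[]
```

{"method": "carry_out", "body": {"deltas": [[[-0.2,-6,0],0],[[-0.3,-12,0],0],[[-0.5,-18,0],0],[[-0.6,-24,0],0],[[-0.7,-28.9,0],0],[[-0.7,-28.9,0],0],[[-0.7,-28.9,4],0],[[-0.7,-28.9,7.5],0],[[-0.7,-28.9,7.5],0]]}}

```text
t: 21.92
eef_pos: [0.6153, -0.1044, 0.0409]
tool_rot: [-0.002, 0.905, -0.425, 0.005]
contact_force: [0.1, -0.5, -0.2]
gripper_width: 0.126
```

```bash
python3 - <<'E'
from h import *
im=save('side','s4'); cv2.imwrite('pics/s4c.png',cv2.resize(im[215:325,280:400,::-1],(480,440),interpolation=cv2.INTER_CUBIC)); print(readout.get_obs()['eef_pos'])
E
```

```text
[ 0.61599548 -0.10444212  0.04233231]
```

View pics/s4c.png

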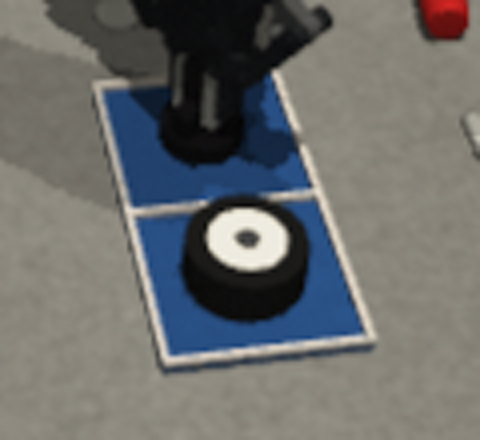

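The knob is over the far bay, and the roller sits flat in the near bay.

{"method": "carry_out", "body": {"deltas": [[[0,0,0.3],0],[[0,0,0.3],0]]}}

```text
t: 22.22
eef_pos: [0.6158, -0.1046, 0.0397]
tool_rot: [-0.003, 0.905, -0.425, 0.006]
contact_force: [0.5, 0.8, -0.2]
gripper_width: 0.129
```

{"method": "carry_out", "body": {"deltas": [[[0,0,0],0],[[0,0,0],0],[[0,0,0],0],[[0,0,0],0],[[0,0,-4],0],[[0,0,-9],0],[[0,0,-14],0]], "hand": 0.5}}

```text
t: 23.1
eef_pos: [0.6136, -0.1046, 0.181]
tool_rot: [-0.003, 0.905, -0.425, 0.006]
contact_force: [0.2, 1.2, 0.8]
gripper_width: 0.5
```

{"method": "carry_out", "body": {"deltas": [[[-6,-0.8,0],0],[[-12,-1.7,0],0],[[-18,-2.5,0],0],[[-24,-3.3,0],0],[[-30,-4.2,0],0],[[-36,-5,0],0],[[-42.9,-6,0],0],[[-42.9,-6,0],0],[[-42.9,-6,0],0]], "hand": 0.9}}

```text
t: 24.22
eef_pos: [0.3859, 0.2639, 0.1781]
tool_rot: [-0.002, 0.905, -0.425, 0.006]
contact_force: [-0.1, 0.0, 0.3]
gripper_width: 0.902
```

```bash
python3 - <<'E'
from h import *
o=readout.get_obs(); print(o['t'],o['eef_pos'],o['q'].round(2))
im=save('wrist','w9')
for d in models.spot_in('idler_pulley','wrist')[:2]: print(d, [ray('wrist',d['centre'],z).round(3) for z in(.01,.018)]); p=ray('wrist',d['centre'],.015)
d=models.spot_in('idler_pulley','wrist')[0]; p=ray('wrist',d['centre'],.015); print(go([p[0],p[1],.020]))
r,c=map(int,d['centre']); print(im[r-30:r+31:6,c].max(1),im[r,c-36:c+37:6].max(1))
print('roller side',ray('side',(274.5,341.75),.030))
E
```

```text
24.225 [0.38590239 0.26389334 0.17813343] [-1.47  0.3   0.87  2.15 -0.31  0.8  -1.28]
{'centre': [201.2, 275.2], 'score': 0.88} [array([0.383, 0.261, 0.01 ]), array([0.385, 0.263, 0.018])]
(array([-0.3 ,  0.37, 15.82]), 'yaw now', np.float64(-50.5), 'turn', None)
[111 222 215 175  88 146 210 215 215 108 110] [106 110 109 212 214 186 146 170 210 215 216 107 110]
roller side [ 0.62050788 -0.1979005   0.03      ]
```

{"method": "carry_out", "body": {"deltas": [[[-0.1,0.2,5.5],0],[[-0.1,0.2,11],0],[[-0.1,0.2,15.9],0],[[-0.1,0.2,15.9],0],[[-0.1,0.2,15.9],0]]}}

```text
t: 25.0
eef_pos: [0.3883, 0.261, 0.0205]
tool_rot: [-0.003, 0.904, -0.428, 0.006]
contact_force: [0.3, -0.1, 0.4]
gripper_width: 0.901
```

{"method": "carry_out", "body": {"deltas": [[[0,0,0],0],[[0,0,0],0],[[0,0,0],0],[[0,0,0],0],[[0,0,0],0],[[0,0,-3],0],[[0,0,-9],0],[[0,0,-15],0],[[0,0,-15],0]], "hand": 0}}

```text
t: 26.12
eef_pos: [0.388, 0.2631, 0.1747]
tool_rot: [-0.008, 0.904, -0.427, 0.007]
contact_force: [-0.3, -0.1, -0.7]
gripper_width: 0.523
```

```bash
python3 - <<'E'
from h import *
o=readout.get_obs(); print(o['eef_pos']); im=save('wrist','w10')
print(models.spot_in('idler_pulley','wrist')[:1])
d=models.spot_in('idler_pulley','wrist')
if d: print(ray('wrist',d[0]['centre'],o['eef_pos'][2]-.003))
print(go([.621,-.199,.17]))
E
```

```text
[0.38795765 0.26311432 0.17465688]
[{'centre': [274.7, 275.7], 'score': 0.81}]
[0.39064567 0.26751451 0.17165688]
(array([50.51, 10.99,  0.3 ]), 'yaw now', np.float64(-50.6), 'turn', None)
```

View pics/w10.png

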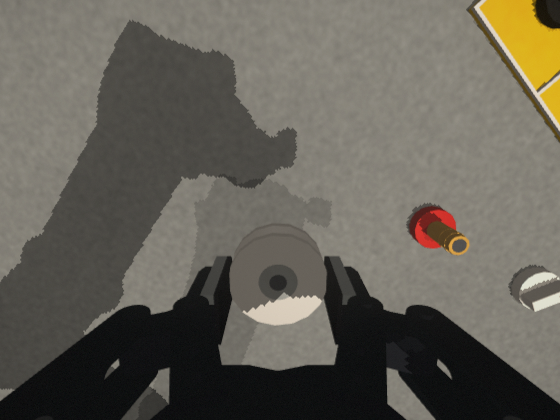

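The pulley is held with its bore at (283,278), and the white and red parts are undisturbed. I'll carry it to the roller, correcting for about 4 mm of offset along −y.

{"method": "carry_out", "body": {"deltas": [[[6,1.4,0],0],[[12,2.9,0],0],[[18,4.3,0],0],[[24,5.8,0],0],[[30,7.2,0],0],[[36,8.7,0],0],[[42,10.1,0],0],[[48,11.6,0],0],[[50.3,12.1,0],0],[[50.3,12.1,0],0]]}}

```text
t: 27.52
eef_pos: [0.6097, -0.2071, 0.1708]
tool_rot: [-0.002, 0.903, -0.429, 0.004]
contact_force: [0.5, 1.1, -1.1]
gripper_width: 0.517
```

```bash
python3 - <<'E'
from h import *
o=readout.get_obs(); print(o['eef_pos'],go([.617,-.2015,.0575]))
im=save('wrist','w11')
print(models.spot_in('drum_roller','wrist')[:1],models.spot_in('idler_pulley','wrist')[:1])
for n,z in dict(idler_pulley=o['eef_pos'][2]-.004).items():
  for c in('side','top'):
    read_camera(c); 
    for d in models.spot_in(n,c)[:1]: print(c,d,ray(c,d['centre'],z))
E
```

```text
[ 0.60974727 -0.20707053  0.17075011] (array([-0.04, -0.83, 11.33]), 'yaw now', np.float64(-50.8), 'turn', None)
[{'centre': [187.6, 273.5], 'score': 0.87}] [{'centre': [276.4, 278.3], 'score': 0.67}]
side {'centre': [224.9, 334.8], 'score': 0.98} [ 0.59645612 -0.20872752  0.16675011]
```

{"method": "carry_out", "body": {"deltas": [[[0,-0.8,4],0],[[0,-0.8,8],0],[[0,-0.8,8],0],[[0,-0.8,8],0]]}}

```text
t: 28.38
eef_pos: [0.6188, -0.1981, 0.0944]
tool_rot: [-0.003, 0.904, -0.427, 0.006]
contact_force: [-0.1, -0.3, -0.2]
gripper_width: 0.523
```

```bash
python3 - <<'E'
from h import *
o=readout.get_obs(); print(o['eef_pos'],go([.617,-.2015,.0575]))
im=save('wrist','w12'); im2=save('side','s5')
print(proj('wrist',[.62,-.199,.03]))
d=models.spot_in('idler_pulley','side')[0]; print(d,ray('side',d['centre'],o['eef_pos'][2]-.008))
a=cv2.resize(im2[225:305,290:390,::-1],(500,400),interpolation=cv2.INTER_CUBIC); b=im[120:370,180:380,::-1]; b=cv2.resize(b,(300,400))
cv2.imwrite('pics/c16.png',np.hstack([a,b]))
E
```

```text
[ 0.61875546 -0.19814666  0.0943741 ] (array([0.12, 0.39, 3.68]), 'yaw now', np.float64(-50.5), 'turn', None)
[np.float64(236.83154524139442), np.float64(279.39117763904994)]
{'centre': [252.3, 339.3], 'score': 0.98} [ 0.61246853 -0.19459919  0.0863741 ]
```

View pics/c16.png

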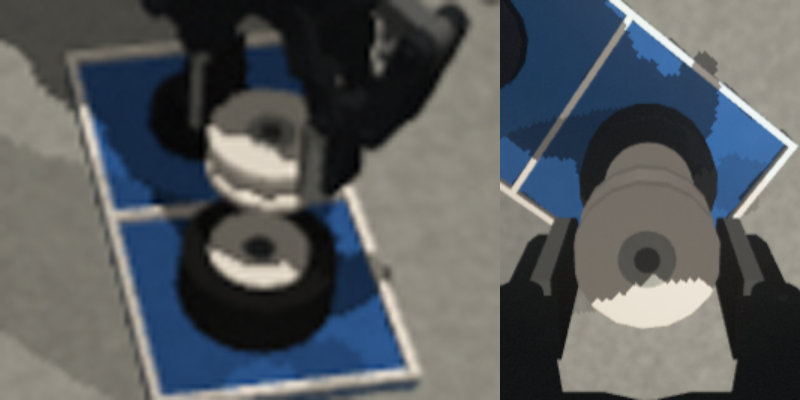

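```bash
python3 - <<'E'
from h import *
a=ray('side',(251,344),.0925); b=ray('side',(274.4,342.2),.030); print('side',a,b,(a-b)[:2])
a=ray('wrist',(282.5,278),.0925); print('w',a)
e=ray('wrist',(208.7,279),.030); f=ray('wrist',(185,279),.030)
u=np.array([.77,.64]); print('roller from hub edge',e[:2]-.019*u,'from rim',f[:2]-.030*u)
print(go([.617,-.2015,.0575]))
E
```

```text
side [ 0.6199657  -0.19819853  0.0925    ] [ 0.62140267 -0.19773319  0.03      ] [-0.00143697 -0.00046534]
w [ 0.62061147 -0.19632298  0.0925    ]
roller from hub edge [ 0.61956036 -0.19893965] from rim [ 0.62264017 -0.19642947]
(array([0.08, 0.41, 3.73]), 'yaw now', np.float64(-50.5), 'turn', None)
```

The side and wrist cameras both put the pulley within about 2 mm of the roller's axis, so I'll lower it straight down.

{"method": "carry_out", "body": {"deltas": [[[0,0,2],0],[[0,0,3.5],0],[[0,0,4.2],0],[[0,0,4.3],0],[[0,0,4.3],0]]}}

```text
t: 29.15
eef_pos: [0.6187, -0.1977, 0.0526]
tool_rot: [-0.004, 0.904, -0.427, 0.005]
contact_force: [-6.8, 3.6, 16.7]
gripper_width: 0.522
```

```bash
python3 - <<'E'
from h import *
o=readout.get_obs();print(o['eef_pos'],o['contact_force'])
E
```

```text
[ 0.61873842 -0.19774776  0.05255731] [-6.81870667  3.61928273 16.70441919]
```

It has made contact. I'll ease off and release.

{"method": "carry_out", "body": {"deltas": [[[0,0,-0.1],0],[[0,0,-0.1],0]]}}

```text
t: 29.4
eef_pos: [0.6186, -0.1978, 0.0531]
tool_rot: [-0.004, 0.904, -0.427, 0.005]
contact_force: [-0.4, 0.1, -0.3]
gripper_width: 0.521
```

{"method": "carry_out", "body": {"deltas": [[[0,0,0],0],[[0,0,0],0],[[0,0,0],0],[[0,0,0],0],[[0,0,-4],0],[[0,0,-9],0],[[0,0,-14],0],[[0,-6,-18],0],[[0,-12,-18],0],[[0,-12,-18],0]], "hand": 0.8}}

```text
t: 30.65
eef_pos: [0.7126, -0.1159, 0.2344]
tool_rot: [-0.006, 0.906, -0.423, 0.006]
contact_force: [-0.7, 0.5, -0.1]
gripper_width: 0.802
```

```bash
python3 - <<'E'
from h import *
o=readout.get_obs();print(o['t'],o['eef_pos'])
im2=save('side','s6'); im=save('top','t6')
for c in('side','top'):
  for n,z in dict(blue_tray=.004,yellow_tray=.004,drum_roller=.02,idler_pulley=.044,black_knob=.02,levelling_foot=.02,blue_coupling=.025,white_knob=.02,red_coupling=.025).items():
    for d in models.spot_in(n,c)[:1]: print(c,n,round(d['score'],2),np.round(d['centre']),ray(c,d['centre'],z).round(3))
a=cv2.resize(im2[145:310,210:385,::-1],(480,453),interpolation=cv2.INTER_CUBIC); b=cv2.resize(im[130:270,190:400,::-1],(320,213),interpolation=cv2.INTER_CUBIC)
cv2.imwrite('pics/fin.png',np.hstack([a,np.vstack([b,np.zeros((240,320,3),'uint8')])]))
E
```

```text
30.65 [ 0.7126408  -0.11588535  0.23441737]
side yellow_tray 0.77 [183. 323.] [0.639 0.128 0.004]
side drum_roller 0.75 [284. 341.] [ 0.617 -0.212  0.02 ]
side idler_pulley 0.81 [267. 338.] [ 0.615 -0.191  0.044]
side black_knob 0.8 [248. 332.] [ 0.617 -0.115  0.02 ]
side levelling_foot 0.62 [162. 328.] [0.661 0.193 0.02 ]
side blue_coupling 0.8 [186. 331.] [0.651 0.086 0.025]
side white_knob 0.78 [219. 264.] [ 0.485 -0.011  0.02 ]
side red_coupling 0.7 [183. 250.] [0.459 0.12  0.025]
top blue_tray 0.58 [192. 334.] [ 0.609 -0.144  0.004]
top drum_roller 0.56 [190. 353.] [ 0.614 -0.194  0.02 ]
top idler_pulley 0.8 [184. 357.] [ 0.623 -0.2    0.044]
top black_knob 0.72 [188. 318.] [ 0.614 -0.098  0.02 ]
top white_knob 0.74 [228. 282.] [ 0.492 -0.009  0.02 ]
```

The viewer limit is reached, so I'll check the stack numerically against its expected outline.

```bash
python3 - <<'E'
from h import *
th=np.linspace(0,2*np.pi,60)
for cam,f in(('side','s6'),('top','t6')):
    im=cv2.imread(f'pics/{f}.png'); h=cv2.cvtColor(im,cv2.COLOR_BGR2HSV)
    m=cv2.inRange(h,(0,0,75),(179,70,255))
    def mask(x,y,z0=.030):
        P=np.array([proj(cam,[x+.023*np.cos(t),y+.023*np.sin(t),z])[::-1] for z in(z0,z0+.018) for t in th])
        k=np.zeros(m.shape,np.uint8); cv2.fillConvexPoly(k,cv2.convexHull(np.round(P).astype(np.int32)),255); return k
    roi=cv2.dilate(mask(.6205,-.198),np.ones((7,7)))
    best=max((( (mask(x,y,z)&m)>0).sum()/(((mask(x,y,z)|(m&roi))>0).sum()),x,y,z) for x in np.arange(.608,.634,.002) for y in np.arange(-.212,-.186,.002) for z in(.02,.025,.030,.035))
    print(cam,best)
    k=roi.nonzero(); r0,r1,c0,c1=k[0].min(),k[0].max(),k[1].min(),k[1].max()
    for r in range(r0,r1+1): print(''.join('#' if v else '.' for v in m[r,c0:c1+1]))
E
```

```text
Traceback (most recent call last):
  File "h.py", line 8, in proj
    c=get_calibration(cam); f=210/np.tan(np.radians(c['fov_y'])/2); T=np.linalg.inv(np.array(c['world_from_camera']))
ValueError: time passes only in moves, steps and waits
```

```bash
python3 - <<'E'
import h; from h import *
C={c:get_calibration(c) for c in('side','top')}; h.get_calibration=lambda c:C[c]
th=np.linspace(0,2*np.pi,40)
for cam,f in(('side','s6'),('top','t6')):
    im=cv2.imread(f'pics/{f}.png'); hs=cv2.cvtColor(im,cv2.COLOR_BGR2HSV)
    m=cv2.inRange(hs,(0,0,75),(179,70,255))
    def mask(x,y,z0=.030):
        P=np.array([proj(cam,[x+.023*np.cos(t),y+.023*np.sin(t),z])[::-1] for z in(z0,z0+.018) for t in th])
        k=np.zeros(m.shape,np.uint8); cv2.fillConvexPoly(k,cv2.convexHull(np.round(P).astype(np.int32)),255); return k
    roi=cv2.dilate(mask(.6205,-.198),np.ones((7,7)))
    def s(x,y,z): k=mask(x,y,z); return ((k&m)>0).sum()/((k|(m&roi))>0).sum()
    print(cam,max((s(x,y,.03),x,y) for x in np.arange(.608,.634,.003) for y in np.arange(-.212,-.186,.003)))
    k=roi.nonzero(); r0,r1,c0,c1=k[0].min(),k[0].max(),k[1].min(),k[1].max()
    for r in range(r0,r1+1): print(''.join('#' if v else '.' for v in m[r,c0:c1+1]))
E
```

```text
side (np.float64(0.9060869565217391), np.float64(0.62), np.float64(-0.19399999999999998))
.............................###
.............................###
............#####.............##
........#############.........##
.......################.......##
.....###################.......#
....######################...###
....############################
...#############################
.###########################....
############################....
##############...###########....
...#########################....
...#########################....
...#########################....
...#########################....
...########################.....
..#########################.....
..##########################....
...########################.....
...########################.....
....#######################.....
.....#####################......
......###################.......
.......#################........
........###############.........
..........#.#########...........
................................
................................
................................
................................
................................
top (np.float64(0.9387755102040817), np.float64(0.62), np.float64(-0.19699999999999998))
.................########
.........................
.........................
........#######..........
.......##########........
.....#############.......
....###############......
....################.....
...#################.....
...##################....
...##################....
..#########.#########....
...##################....
..###################....
..##################.....
...#################.....
...#################.....
...################......
....##############.......
.....############........
......###########........
.........#####...........
.........................
.........................
.........................
```

The pulley's outline fits a flat pulley on the roller at (0.620, −0.196), about 2 mm off the roller's axis, and the other parts are in place.

```bash
python3 -c "
from station import bot; print(bot.hand_in())"
```

```text
the job is handed in; nothing more can be done
None
```

Both kits are made up and the job was handed in at about 31 s; the hand-in gives no verdict.

- **Blue tray:** the roller lies in the −y bay with the pulley on top of it, and the black knob is on its back in the +y bay. The last side and top pictures fit a flat pulley at the right height, about 2–4 mm off the roller's axis (limit 12 mm).
- **Yellow tray:** the levelling foot stands in the +y bay and the blue coupling in the −y bay. The side camera found both there at the end. Each was centred in its bay just before release.
- **White knob and red coupling:** I never touched them. The side camera put both within about 8 mm of where the top camera found them at the start. That gap is about what I'd expect between two cameras.

**What I could not check as well:**
- The picture limit was reached, so I did not view the final scene. The last check was numerical only.
- The top camera's networks did not report the foot, the blue coupling, the yellow tray or the red coupling in the last picture. Their positions rest on the side view.
- In the same check, the side camera's network did not report the blue tray.
- I did not measure upright angles directly, apart from the pulley outline.

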